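# Seat the pulley on its keyed shaft

## Task

Two small drives stand on the bench, each with an upright shaft and an aluminium belt pulley; one pulley is fully home, the other still rides high on the shaft key because its keyway is out of line. Turn the high pulley on its shaft until its keyway drops over the key and the pulley sits fully down on the shaft collar, then let go of it. Leave the other drive's pulley as it is.

Things in the scene. Friction and masses are not known exactly. Their poses are not given: they have to be found in the camera images.
- pulley: The high pulley, 0.25 kg: round aluminium rim 60 mm diameter, 24 mm high, coned boss 48 mm diameter, 30 mm high, 26 mm bore. One keyway, 13 mm wide, runs through its full height from the bore to 20 mm off the axis: a notch in the boss. Origin: on the axis at the underside; z up, x along the keyway. At first it rests on the key's tip, may lean a few degrees, keyway 25 to 70 degrees from the key.
- drive: Its drive, fixed: grey housing 90 x 90 x 40 mm, black terminal box and gland on one side (38 mm out, 34 mm high). Origin: on the shaft axis at bench level; z up, x towards the terminal box. Shaft 24 mm diameter, top at 118 mm; its collar (40 mm diameter) at 60 mm height is the seat. The key stands on the terminal box side (+x), as does the dark groove in the shaft's end.
- key_tip (a point): Tip of that drive's key, 76 mm above the bench, 13 mm from the shaft axis (hidden under the high pulley). The key is 10 mm wide, tapering to 4 mm at the tip, and runs down to the collar. Once the keyway is within about 8 degrees of it and the pulley is let go, the pulley drops 16 mm by its own weight.
- pulley_done: The identical pulley on the other, identical drive, already seated (underside 60 mm above the bench). Leave it alone. Origin and axes as for the high pulley.
Things that resemble listed ones, but are neither listed nor needed, are in the scene too. What is shaped like the pulley but orange or red is not meant.

How it is judged:
By the outcome, as a careful person would: the job done as asked, in the order asked, and still so for the second after the job is handed in, with the robot touching nothing.
It also fails if it takes over 32 s, if anything falls off the work surface, if the arm or the gripper's body presses on something with over 40 N, if the wrist force passes 120 N, or if a joint passes its speed limit or range.

## Robot

A 7-joint arm with a two-finger parallel gripper is mounted at the origin on a cart in front of the work surface, level with it; the furniture and walls round the work are solid. World frame = base frame: x ahead of the robot, y to its left, z up, the work surface at z = 0. Lengths are in m, angles in degrees, forces in N, time in s.
With the tool pointing down it reaches from about 0.425 to 0.95 m from the base axis. Payload 16.7 kg.
Tool frame: the origin (TCP) lies midway between the tips of the shut fingers; the grasp point (between the pads) lies manip.grasp_offset behind it (manip.grasp_offset is the distance from the TCP to the grasp point, in m); z points along the fingers, y is the line along which they close (so a half turn about z gives the same grasp; the last joint's range is limited). The gripper opens to 94 mm and grips with 3 to 60 N. Pads are 16 mm wide; open, the fingers measure 119 mm over their backs; the gripper's body (75 mm by 177 mm) begins 78 mm behind the grasp point.
Start: joints at [64.257, 24.414, 4.234, 92.017, -1.954, 63.644, -3.845], TCP at [0.199, -0.645, 0.205] pointing down, gripper open.
Joint ranges: [-163.25, 163.25], [-28.42, 122.38], [-70.27, 78.77], [12.13, 141.07], [-58.53, 238.53], [9.26, 117.41], [-156.51, 156.51]. Speed limits (degrees/s): [108.29, 108.29, 136.94, 136.94, 172.46, 172.46, 172.46].

## Interface

Orientations are given as [roll, pitch, yaw] about the fixed x, y, z axes, in that order (R = Rz(yaw) Ry(pitch) Rx(roll)).
In Python, from workcell import telemetry, viewer, job, manip gives the robot as it stands.
- The arm moves only by the tool play_rows, never from a script. Its argument "series" is a list of rows, each an object of numbers: "dx", "dy", "dz": the shift along the tool's x, y, z in m; "wx", "wy", "wz": the turn, a rotation vector about the tool's x, y, z in degrees. In form: [{"dx": .., "dy": .., "dz": .., "wx": .., "wy": .., "wz": ..}, ...]. A call has 1 to 5 rows; each row is the pose to reach, as a shift and turn from the pose commanded when the call began, along the tool's axes at that moment; what a row does not reach only later rows make up. A row lasts 1/12 s, in which the tool goes at most 41.7 mm and 7.16 degrees, less where a joint would pass 70% of its speed; a pose out of reach is approached as far as the arm can. A call with a gripper value outside its range is refused whole. "gripper" is the opening in per cent of the stroke, from 0 (shut) to 100 (fully open), set as the call begins (left out, the last holds). The fingers move at their own pace and stop on an object; the grip force is fixed at half the most. Time passes only in rows, so rows that repeat a pose let the fingers close. It gives the time, the measured TCP pose, the force, the opening and the grip force at its end, in the units of the state.
- telemetry.sense(): the state, without advancing time (a new reading comes with each control period).
- viewer.capture(name): name is "scene" or "side" or "wrist"; returns the picture (400x640x3 uint8, red, green, blue); there is no depth.
- viewer.camera_info(name): a dict with "K" (3x3 intrinsics, pixels), "R" (3x3) and "t" (3): a world point X has camera coordinates R X + t; the wrist camera has in their place "T_tool_cam" (4x4, takes a point from camera to tool coordinates, whose origin is the TCP and whose axes are the flange's). Camera axes: x right, y down, z forward; pixel columns grow to the right and rows downward; lengths in m; the calibration is good to about 2 mm. A picture is of the moment at which its call begins: read the wrist's pose just before it. camera_info takes no time and is no camera call.
- job.job_done(): hands the job in; it is judged then, once.
The state is a dict: "time_s": time; "joints": joint angles; "joint_velocities": joint speeds; "effort": joint torques, N m; "eef_pos": TCP position; "eef_rot": TCP orientation; "force": force on the tool from outside, world axes, zero at the start; "ft_torque": the same for the moment, N m; "opening": finger opening in m; "grasp_force": force on a finger pad.
Only numpy, scipy, OpenCV 4.12 (cv2) and the standard library are available. Lean on these libraries where they do the work, as an engineer would, in place of code of your own. Each camera call takes 0.05 s, during which the arm holds its last target. There are 200 camera calls.

## Working session

There is one attempt and no reset: what is moved stays moved. The work goes in short steps, Python scripts to look and compute and a tool call to move; the robot and the scene stay as the last step left them, time stands still between calls to the robot, and variables do not carry over. Pictures are saved under pics/ and viewed, at most 10 in all, crops included, and the job is handed in when it is done.

Besides the shell and the picture viewer there is one more tool, called after "Request:" as a command line: name --argument value ..., lists and objects as JSON in quotes. play_rows: Moves the arm, as the interface text tells. Its arguments: {"type":"object","properties":{"series":{"type":"array","items":{"type":"object","properties":{"dx":{"type":"number"},"dy":{"type":"number"},"dz":{"type":"number"},"wx":{"type":"number"},"wy":{"type":"number"},"wz":{"type":"number"}}}},"gripper":{"type":"number"}},"required":["series"]}

```bash
mkdir -p pics; ls
python3 - <<'E'
from workcell import telemetry, viewer, job, manip
import cv2, numpy as np
print(telemetry.sense()); print(manip.grasp_offset)
for n in ("scene","side","wrist"):
    im=viewer.capture(n); cv2.imwrite(f"pics/{n}0.png",im[:,:,::-1]); print(n,viewer.camera_info(n))
E
```

```text
pics
{'time_s': 0.0, 'joints': array([64.25800849, 24.45163817,  4.2322492 , 92.05170172, -1.95083357,
       63.64317509, -3.84347464]), 'joint_velocities': array([-0.01139982, -0.05808151,  0.03719501,  0.01226338,  0.03567269,
        0.07615301, -0.09814455]), 'effort': array([ 2.15937929e-03, -9.35825944e+01,  3.66767161e+00, -4.54193974e+01,
       -4.86909784e-02,  2.01844069e-02,  7.92464539e-05]), 'eef_pos': array([ 0.19915182, -0.64449758,  0.20475713]), 'eef_rot': array([-1.79926095e+02,  8.64133675e-03,  1.71760275e+01]), 'force': array([ 0.23327175, -0.60002244, -0.46602974]), 'ft_torque': array([-0.00983687,  0.01421122,  0.02509055]), 'grasp_force': 0.0, 'opening': 0.09422800347653305}
0.0188
scene {'K': array([[451.19091651,   0.        , 324.1366957 ],
       [  0.        , 451.19091651, 202.52214156],
       [  0.        ,   0.        ,   1.        ]]), 'R': array([[-0.69548739, -0.71850397, -0.0070244 ],
       [-0.43951938,  0.43313292, -0.78690443],
       [ 0.56843646, -0.54419475, -0.61703491]]), 't': array([0.28835394, 0.29333325, 0.78837086])}
side {'K': arra
[... 174 characters left out ...]
3, -0.19434236, -0.01085194],
       [-0.07979573,  0.45234075, -0.88826825],
       [ 0.17753692, -0.87041306, -0.45919685]]), 't': array([0.45435575, 0.14377482, 1.20893905])}
wrist {'K': array([[358.86878497,   0.        , 324.02765042],
       [  0.        , 358.86878497, 199.64591661],
       [  0.        ,   0.        ,   1.        ]]), 'T_tool_cam': array([[-1.29234111e-04, -9.63039906e-01, -2.69358726e-01,
         7.75789177e-02],
       [ 9.99999991e-01, -1.33736262e-04, -1.63630439e-06,
         4.44388259e-04],
       [-3.44472028e-05, -2.69358724e-01,  9.63039914e-01,
        -1.78681101e-01],
       [ 0.00000000e+00,  0.00000000e+00,  0.00000000e+00,
         1.00000000e+00]])}
```

View pics/scene0.png

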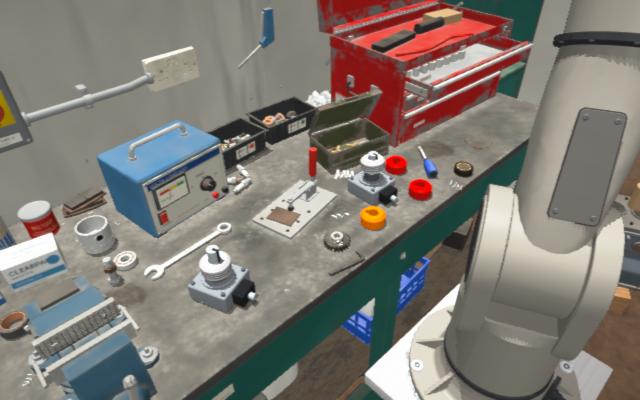

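View pics/side0.png

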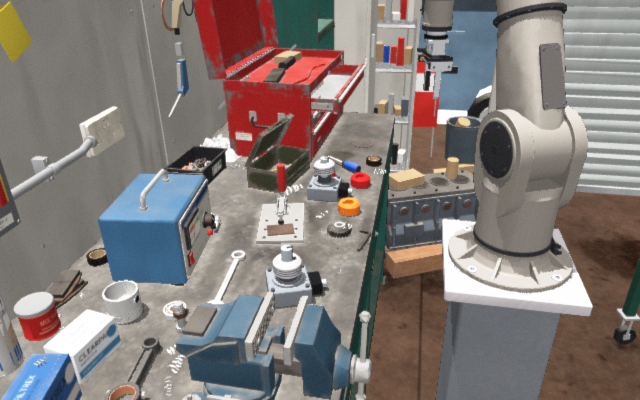

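The scene view shows two drives, near (220,280) and (373,178). The side view shows them near (288,275) and (324,178). I'll zoom in on both.

Run:
```python
import cv2, numpy as np
s=cv2.imread("pics/scene0.png"); d=cv2.imread("pics/side0.png")
c=lambda im,x,y:cv2.resize(im[y:y+70,x:x+80],None,fx=5,fy=4.2857,interpolation=cv2.INTER_CUBIC)
cv2.imwrite("pics/crop0.png",np.vstack([np.hstack([c(s,180,240),c(s,335,143)]),np.hstack([c(d,255,238),c(d,290,140)])]))
```

```text
(no output)
```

View pics/crop0.png

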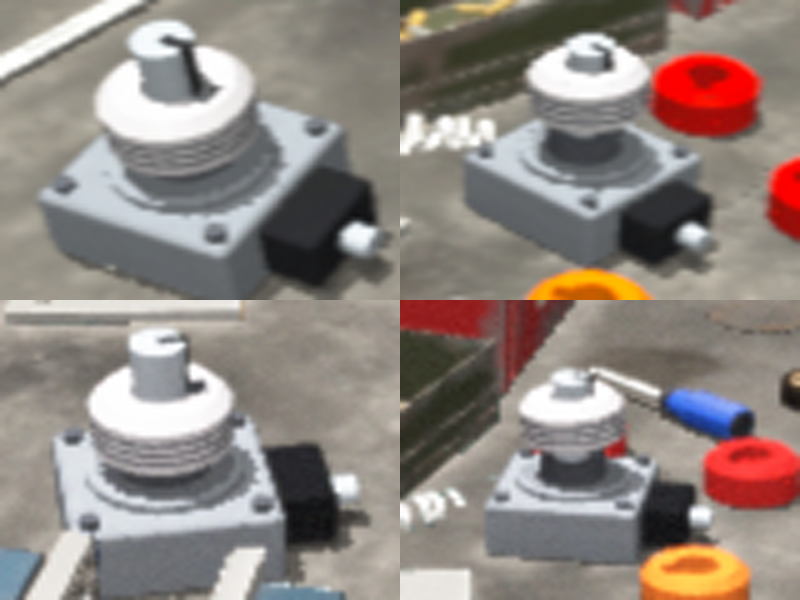

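The right-hand drive, near scene (373,154), has the high pulley: little shaft shows above it and the collar is visible below. I'll triangulate the shaft top and the gland.

```bash
cat > h.py <<'E'
from workcell import telemetry, viewer, manip
import cv2, numpy as np
from scipy.spatial.transform import Rotation as Ro
def P(n):
    c=viewer.camera_info(n); return c["K"]@np.c_[c["R"],c["t"]]
def tri(a,b):
    X=cv2.triangulatePoints(P("scene"),P("side"),np.array(a,float),np.array(b,float)).ravel(); return X[:3]/X[3]
def wristP(s):
    c=viewer.camera_info("wrist"); T=np.eye(4); T[:3,:3]=Ro.from_euler("xyz",s["eef_rot"],degrees=True).as_matrix(); T[:3,3]=s["eef_pos"]
    return c["K"]@np.linalg.inv(T@c["T_tool_cam"])[:3]
def proj(P,X):
    q=P@np.r_[X,1]; return q[:2]/q[2]
def atz(P,uv,z):
    A=np.c_[P[:,0],P[:,1],-np.r_[uv,1]]; return np.linalg.solve(A,-(P[:,2]*z+P[:,3]))[:2]
E
python3 - <<'E'
from h import *
top=tri((373,153.5),(324.6,158.7)); gl=tri((394,198.3),(350.4,190.9)); print(top,gl)
print(atz(P("scene"),(373,153.5),.118),atz(P("side"),(324.6,158.7),.118))
d=gl-top; print("yaw box",np.degrees(np.arctan2(d[1],d[0])))
topA=tri((180+160/5,240+38/4.2857),(255+158/5,238+42/4.2857)); print(topA)
T=[top[0],top[1],.118]
s=telemetry.sense(); R=Ro.from_euler("xyz",s["eef_rot"],degrees=True)
print("rel tool",R.inv().apply(np.r_[top[:2],.25]-s["eef_pos"]))
E
```

```text
[ 0.49028842 -0.24482965  0.11737906] [ 0.41323877 -0.24601841  0.01869508]
[ 0.49231998 -0.24664469] [ 0.48865839 -0.2398895 ]
yaw box -179.11608409560776
[0.48106958 0.23253773 0.11854345]
rel tool [ 0.3961397  -0.29603123 -0.04479257]
```

Request:
play_rows --series '[{"dx": 0.032, "dy": -0.024, "dz": -0.009}, {"dx": 0.064, "dy": -0.048, "dz": -0.018}, {"dx": 0.096, "dy": -0.072, "dz": -0.027}, {"dx": 0.128, "dy": -0.096, "dz": -0.036}, {"dx": 0.16, "dy": -0.12, "dz": -0.045}]' --gripper 100

```text
invalid input
```

Request:
play_rows --series '[{"dx": 0.032, "dy": -0.024}, {"dx": 0.064, "dy": -0.048}, {"dx": 0.096, "dy": -0.072}, {"dx": 0.128, "dy": -0.096}, {"dx": 0.16, "dy": -0.12}]'

```text
invalid input
```

Request:
play_rows --series '[{"dx": 0.032, "dy": -0.024}, {"dx": 0.064, "dy": -0.048}, {"dx": 0.076, "dy": -0.056}, {"dx": 0.076, "dy": -0.056}, {"dx": 0.076, "dy": -0.056}]'

```text
invalid input
```

Run:
```python
from h import *
s=telemetry.sense(); im=viewer.capture("wrist")[:,:,::-1].copy()
print(s["time_s"],s["eef_pos"],s["eef_rot"],s["joints"])
cv2.imwrite("pics/w1.png",im)
p=proj(wristP(s),[.49,-.245,.118]); print(p)
x0,y0=(p-[60,50]).astype(int); print(x0,y0)
c=cv2.resize(im[y0:y0+100,x0:x0+120],None,fx=6,fy=6,interpolation=cv2.INTER_CUBIC); cv2.imwrite("pics/w1c.png",c)
```

```text
0.15 [ 0.19920962 -0.64459304  0.20494578] [-1.79944100e+02  3.92660708e-03  1.71744898e+01] [64.25918585 24.44230246  4.23085286 92.04122347 -1.95306112 63.64462299
 -3.8444329 ]
[-300.25277565 -596.84711913]
-360 -646Traceback (most recent call last):
  File "<stdin>", line 7, in <module>
cv2.error: OpenCV(4.12.0) /io/opencv/modules/imgproc/src/resize.cpp:4208: error: (-215:Assertion failed) !ssize.empty() in function 'resize'
```

View pics/w1.png

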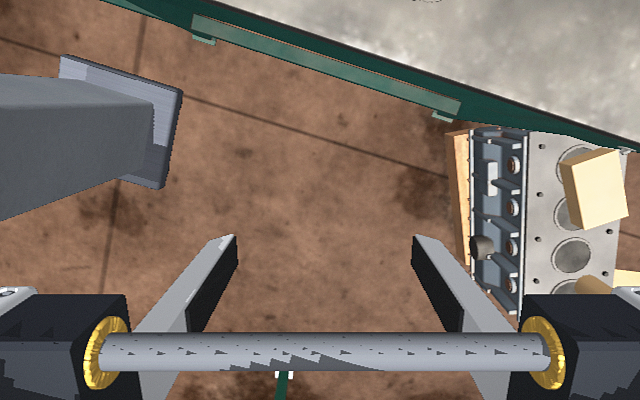

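The wrist view still shows the floor beside the bench, so the arm has not moved and the rows were refused. I'll give all six fields in each row.

Request:
play_rows --series '[{"dx": 0.032, "dy": -0.024, "dz": -0.009, "wx": 0, "wy": 0, "wz": 0}, {"dx": 0.064, "dy": -0.048, "dz": -0.018, "wx": 0, "wy": 0, "wz": 0}, {"dx": 0.096, "dy": -0.072, "dz": -0.027, "wx": 0, "wy": 0, "wz": 0}, {"dx": 0.128, "dy": -0.096, "dz": -0.036, "wx": 0, "wy": 0, "wz": 0}, {"dx": 0.16, "dy": -0.12, "dz": -0.045, "wx": 0, "wy": 0, "wz": 0}]' --gripper 100

```text
time_s: 0.62
eef_pos: [0.3174, -0.4812, 0.2508]
eef_rot: [-180.0, 0.0, 17.2]
force: [1.6, -0.1, 0.1]
opening: 0.0937
grasp_force: 0.0
```

Request:
play_rows --series '[{"dx": 0.032, "dy": -0.024, "dz": 0, "wx": 0, "wy": 0, "wz": 0}, {"dx": 0.064, "dy": -0.048, "dz": 0, "wx": 0, "wy": 0, "wz": 0}, {"dx": 0.096, "dy": -0.072, "dz": 0, "wx": 0, "wy": 0, "wz": 0}, {"dx": 0.128, "dy": -0.096, "dz": 0, "wx": 0, "wy": 0, "wz": 0}, {"dx": 0.16, "dy": -0.12, "dz": 0, "wx": 0, "wy": 0, "wz": 0}]' --gripper 100

```text
time_s: 1.03
eef_pos: [0.4348, -0.3193, 0.2506]
eef_rot: [180.0, -0.0, 17.2]
force: [0.3, 0.0, 0.2]
opening: 0.0937
grasp_force: 0.0
```

Request:
play_rows --series '[{"dx": 0.032, "dy": -0.024, "dz": 0, "wx": 0, "wy": 0, "wz": 0}, {"dx": 0.064, "dy": -0.048, "dz": 0, "wx": 0, "wy": 0, "wz": 0}, {"dx": 0.076, "dy": -0.056, "dz": 0, "wx": 0, "wy": 0, "wz": 0}, {"dx": 0.076, "dy": -0.056, "dz": 0, "wx": 0, "wy": 0, "wz": 0}, {"dx": 0.076, "dy": -0.056, "dz": 0, "wx": 0, "wy": 0, "wz": 0}]' --gripper 100

```text
time_s: 1.45
eef_pos: [0.4905, -0.2445, 0.2503]
eef_rot: [-180.0, 0.0, 17.3]
force: [-1.5, -1.2, -1.1]
opening: 0.0944
grasp_force: 0.0
```

Run:
```python
from h import *
s=telemetry.sense(); im=viewer.capture("wrist")[:,:,::-1].copy()
print(s["time_s"],s["eef_pos"],s["eef_rot"],s["joints"])
p=proj(wristP(s),[.49,-.245,.118]); print(p)
x0,y0=(p-[60,50]).astype(int); y0=min(y0,300); print(x0,y0)
c=cv2.resize(im[y0:y0+100,x0:x0+120],None,fx=3.5,fy=3.5,interpolation=cv2.INTER_CUBIC)
o=np.zeros((600,800,3),np.uint8); cv2.imwrite("pics/w2.png",im)
b=cv2.resize(im,(400,250)); o[:250,:400]=b; o[250:,:420]=c; 
for i,(n,x,y) in enumerate((("scene",300,80),("side",230,90))):
    q=viewer.capture(n)[:,:,::-1]; o[i*300:i*300+300,420:]=cv2.resize(q[y:y+100,x:x+127],(380,300))
cv2.imwrite("pics/w2c.png",o)
```

```text
1.45 [ 0.49047098 -0.2445327   0.2503114 ] [-1.79986189e+02  1.67380901e-02  1.72761309e+01] [ 29.66500568  10.86067666 -11.3387097  104.74189838   2.3478945
  64.64479985 -55.20630212]
[323.90824706 190.09899597]
263 140
```

View pics/w2c.png

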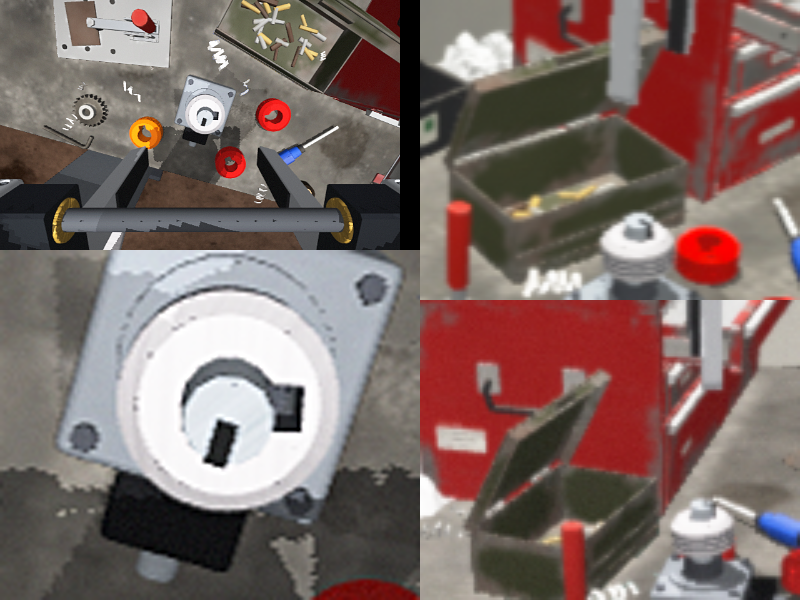

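Run:
```python
from h import *
s=telemetry.sense(); W=wristP(s)
g=lambda u,v,z: atz(W,np.array([u,v-250])/3.5+[263,140],z)
c=g(229,413,.118); c2=g(229,398,.1); 
print("shaft",c,"rim centre z.1",g(229,401,.1))
bx=g(155,567,.028); gr=g(214,463,.118)
d=bx-c; print("gland",bx,"yaw",np.degrees(np.arctan2(d[1],d[0])))
d=gr-c; print("groove yaw",np.degrees(np.arctan2(d[1],d[0])),np.hypot(*d))
for z in(.1,.106):
  e=g(303,409,z); d=e-c; print("notch",z,np.degrees(np.arctan2(d[1],d[0])),np.hypot(*d))
for a,b in (((379,112),(285,116)),((355,92),(285,116))): print(tri(a,b))
# lid: scene crop top-right(640,45)->, top-left(480,80); side crop (607,378),(508,440)
S=lambda u,v:(300+(u-420)/2.992,80+v/3); D=lambda u,v:(230+(u-420)/2.992,90+(v-300)/3)
print("lid",tri(S(655,35),D(607,376)),tri(S(482,80),D(508,440)),tri(S(482,80),D(607,376)),tri(S(655,35),D(508,440)))
print("boxcorner", tri(S(685,160),D(657,483)))
```

```text
shaft [ 0.49322539 -0.24978861] rim centre z.1 [ 0.49230618 -0.2502993 ]
gland [ 0.41405251 -0.24916448] yaw 179.54834052737732
groove yaw -179.0367069176717 0.01377221265682862
notch 0.1 -82.07231336167634 0.02039755717971382
notch 0.106 -78.18991806430854 0.01978253237491312
[ 0.64341946 -0.43357242  0.14873485]
[ 0.62264979 -0.31641218  0.21559698]
lid [ 0.62518837 -0.41689822  0.18436846] [ 0.68551501 -0.25199087  0.17205063] [ 0.54623654 -0.11819761  0.27884154] [ 0.83116935 -0.67856445  0.01685005]
boxcorner [ 0.57370122 -0.41333497  0.07054004]
```

Run:
```python
from h import *
s=telemetry.sense(); W=wristP(s); im=cv2.imread("pics/w2.png")
x0,y0=283,145; k=9
c=cv2.resize(im[y0:y0+66,x0:x0+88],None,fx=k,fy=k,interpolation=cv2.INTER_CUBIC)
def pl(pts,col):
    q=np.array([(proj(W,p)-[x0,y0]+.5)*k for p in pts]).astype(int); cv2.polylines(c,[q],False,col,1)
C=np.array([.4932,-.2498])
circ=lambda r,z:[[*(C+r*np.array([np.cos(t),np.sin(t)])),z] for t in np.linspace(0,2*np.pi,60)]
pl(circ(12,0) if 0 else circ(.012,.118),(0,0,255)); pl(circ(.013,.106),(0,160,0)); pl(circ(.024,.106),(0,160,0)); pl(circ(.03,.1),(255,0,0))
for a,col in((-80,(0,160,0)),(-105,(255,0,255))):
    R=lambda p:[*(C+Ro.from_euler("z",a,degrees=True).as_matrix()[:2,:2]@np.array(p)),.106]
    pl([R(p) for p in((.0113,.0065),(.02,.0065),(.02,-.0065),(.0113,-.0065))],col)
cv2.imwrite("pics/ov.png",c)
```

```text
(no output)
```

View pics/ov.png

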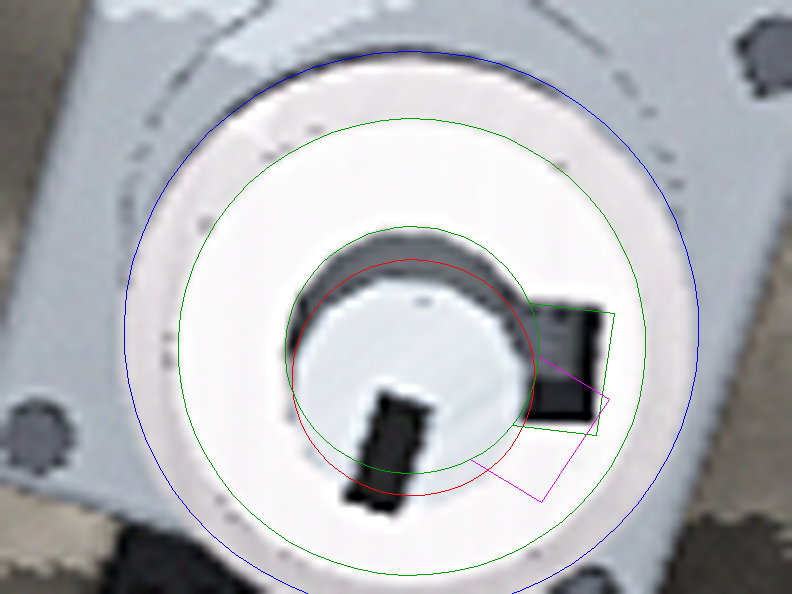

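The overlay fits the rim, bore and notch. The keyway points to yaw about -79° and the key to about 180°, so the turn is roughly 100° about +tool z. I'll centre the tool, go lower and measure again.

Request:
play_rows --series '[{"dx": 0.001, "dy": 0.006, "dz": 0.035, "wx": 0, "wy": 0, "wz": 0}, {"dx": 0.001, "dy": 0.006, "dz": 0.07, "wx": 0, "wy": 0, "wz": 0}, {"dx": 0.001, "dy": 0.006, "dz": 0.1, "wx": 0, "wy": 0, "wz": 0}, {"dx": 0.001, "dy": 0.006, "dz": 0.1, "wx": 0, "wy": 0, "wz": 0}, {"dx": 0.001, "dy": 0.006, "dz": 0.1, "wx": 0, "wy": 0, "wz": 0}]' --gripper 100

```text
time_s: 2.02
eef_pos: [0.4919, -0.2512, 0.1501]
eef_rot: [-179.9, 0.1, 17.1]
force: [-0.8, -0.4, 0.9]
opening: 0.0941
grasp_force: 0.0
```

Run:
```python
from h import *
s=telemetry.sense(); im=viewer.capture("wrist")[:,:,::-1].copy()
print(s["time_s"],s["eef_pos"],s["eef_rot"])
cv2.imwrite("pics/w3.png",im); W=wristP(s)
x0,y0=260,150; k=6
c=cv2.resize(im[y0:y0+98,x0:x0+130],None,fx=k,fy=k,interpolation=cv2.INTER_CUBIC)
def pl(pts,col):
    q=np.array([(proj(W,p)-[x0,y0]+.5)*k for p in pts]).astype(int); cv2.polylines(c,[q],False,col,1)
C=s["eef_pos"][:2]; print((proj(W,[*C,.1])))
circ=lambda r,z:[[*(C+r*np.array([np.cos(t),np.sin(t)])),z] for t in np.linspace(0,2*np.pi,60)]
pl(circ(.012,.118),(0,0,255)); pl(circ(.024,.106),(0,160,0)); pl(circ(.03,.1),(255,0,0))
for a,col in((-80,(0,160,0)),):
    R=lambda p:[*(C+Ro.from_euler("z",a,degrees=True).as_matrix()[:2,:2]@np.array(p)),.106]
    pl([R(p) for p in((.0113,.0065),(.02,.0065),(.02,-.0065),(.0113,-.0065))],col)
cv2.imwrite("pics/ov2.png",c)
```

```text
2.0167 [ 0.49185431 -0.25116857  0.1501    ] [-1.79906685e+02  1.16152145e-01  1.70942069e+01]
[323.49000319 218.9732347 ]
```

View pics/ov2.png

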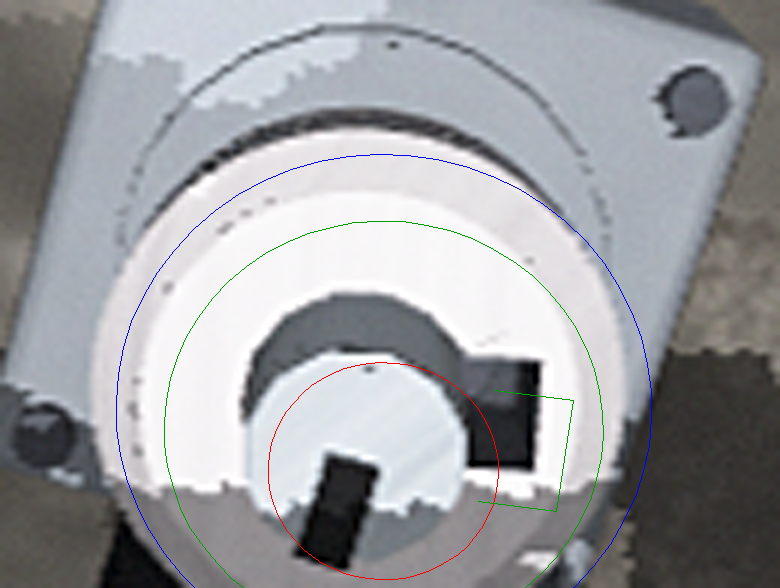

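The rim and shaft show the tool is off by about -2.5 mm in tool y and +1.5 mm in tool x, and the pulley leans a little. I'll correct that, descend to rim height and grip.

Request:
play_rows --series '[{"dx": 0.0015, "dy": -0.0025, "dz": 0.005, "wx": 0, "wy": 0, "wz": 0}, {"dx": 0.0015, "dy": -0.0025, "dz": 0.03, "wx": 0, "wy": 0, "wz": 0}, {"dx": 0.0015, "dy": -0.0025, "dz": 0.055, "wx": 0, "wy": 0, "wz": 0}, {"dx": 0.0015, "dy": -0.0025, "dz": 0.08, "wx": 0, "wy": 0, "wz": 0}, {"dx": 0.0015, "dy": -0.0025, "dz": 0.08, "wx": 0, "wy": 0, "wz": 0}]' --gripper 100

```text
time_s: 2.48
eef_pos: [0.4924, -0.2472, 0.0683]
eef_rot: [-179.9, 0.1, 17.2]
force: [-1.1, 0.7, -0.2]
opening: 0.0942
grasp_force: 0.0
```

Request:
play_rows --series '[{"dx": 0, "dy": 0, "dz": 0, "wx": 0, "wy": 0, "wz": 0}, {"dx": 0, "dy": 0, "dz": 0, "wx": 0, "wy": 0, "wz": 0}, {"dx": 0, "dy": 0, "dz": 0, "wx": 0, "wy": 0, "wz": 0}, {"dx": 0, "dy": 0, "dz": 0, "wx": 0, "wy": 0, "wz": 0}, {"dx": 0, "dy": 0, "dz": 0, "wx": 0, "wy": 0, "wz": 0}]' --gripper 50

```text
time_s: 2.9
eef_pos: [0.4943, -0.248, 0.0716]
eef_rot: [179.9, -0.1, 17.2]
force: [-0.7, 0.5, -0.6]
opening: 0.0641
grasp_force: 0.0
```

Request:
play_rows --series '[{"dx": 0, "dy": 0, "dz": 0, "wx": 0, "wy": 0, "wz": 0}, {"dx": 0, "dy": 0, "dz": 0, "wx": 0, "wy": 0, "wz": 0}, {"dx": 0, "dy": 0, "dz": 0, "wx": 0, "wy": 0, "wz": 0}, {"dx": 0, "dy": 0, "dz": 0, "wx": 0, "wy": 0, "wz": 0}]' --gripper 50

```text
time_s: 3.23
eef_pos: [0.494, -0.2476, 0.0711]
eef_rot: [180.0, -0.0, 17.2]
force: [-0.8, 2.0, 8.4]
opening: 0.0595
grasp_force: 30.0
```

Gripped with little side force. Now turning.

Request:
play_rows --series '[{"dx": 0, "dy": 0, "dz": 0, "wx": 0, "wy": 0, "wz": 5}, {"dx": 0, "dy": 0, "dz": 0, "wx": 0, "wy": 0, "wz": 10}, {"dx": 0, "dy": 0, "dz": 0, "wx": 0, "wy": 0, "wz": 15}, {"dx": 0, "dy": 0, "dz": 0, "wx": 0, "wy": 0, "wz": 20}, {"dx": 0, "dy": 0, "dz": 0, "wx": 0, "wy": 0, "wz": 25}]' --gripper 50

```text
time_s: 3.65
eef_pos: [0.4938, -0.248, 0.071]
eef_rot: [180.0, -0.0, -8.1]
force: [-2.2, -0.8, 6.5]
opening: 0.0594
grasp_force: 30.0
```

Request:
play_rows --series '[{"dx": 0, "dy": 0, "dz": 0, "wx": 0, "wy": 0, "wz": 5}, {"dx": 0, "dy": 0, "dz": 0, "wx": 0, "wy": 0, "wz": 10}, {"dx": 0, "dy": 0, "dz": 0, "wx": 0, "wy": 0, "wz": 15}, {"dx": 0, "dy": 0, "dz": 0, "wx": 0, "wy": 0, "wz": 20}, {"dx": 0, "dy": 0, "dz": 0, "wx": 0, "wy": 0, "wz": 25}]' --gripper 50

```text
time_s: 4.07
eef_pos: [0.4934, -0.2484, 0.0711]
eef_rot: [180.0, -0.0, -33.1]
force: [-5.1, -1.8, 9.7]
opening: 0.0594
grasp_force: 30.0
```

Run:
```python
from h import *
s=telemetry.sense(); im=viewer.capture("wrist")[:,:,::-1].copy()
print(s["time_s"],s["eef_pos"],s["eef_rot"],s["force"],s["ft_torque"],s["joints"][6])
W=wristP(s); p=proj(W,[*s["eef_pos"][:2],.106]); print(p)
x0,y0=(p-[65,70]).astype(int); print(x0,y0); k=5
cv2.imwrite("pics/w4c.png",cv2.resize(im[y0:y0+110,x0:x0+130],None,fx=k,fy=k,interpolation=cv2.INTER_CUBIC))
cv2.imwrite("pics/w4.png",im)
```

```text
4.0667 [ 0.49338961 -0.24841915  0.07107193] [ 1.79964401e+02 -1.52594440e-02 -3.30891248e+01] [-5.11332738 -1.83357221  9.65065277] [-0.59857386  1.33896238  0.21845526] -102.70692756190742
[322.1181415  281.98559524]
257 211
```

View pics/w4c.png

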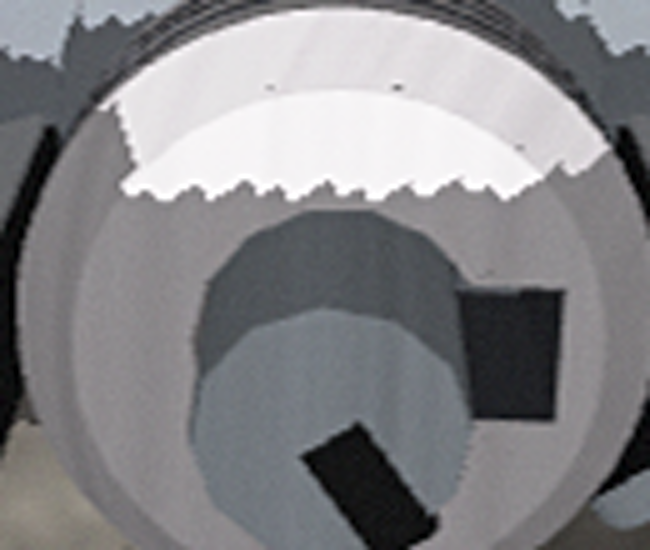

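The pulley turned with the gripper: the notch stayed on the right at crop (515,355), and the groove, near crop (370,490), has come closer to it. Next I'll work out the angle still to go, because J7 is nearing its limit.

Run:
```python
from h import *
s=telemetry.sense(); W=wristP(s)
g=lambda u,v,z: atz(W,np.array([u,v])/5+[257,211],z)
def ya(a,b,z): d=g(*b,z)-g(*a,z); return np.degrees(np.arctan2(d[1],d[0])),np.hypot(*d)
print("groove",ya((358,422),(438,517),.118),ya((302,457),(375,550),.118))
print("notch",ya((457,290),(565,290),.106),ya((470,418),(555,420),.106))
print("notch width edge",ya((565,290),(555,420),.106))
c=s["eef_pos"][:2]
print("shaft", g(332,428+18,.118)-c, "notch end from shaft ctr",g(560,355,.106)-c)
```

```text
groove (np.float64(-176.51008651777985), np.float64(0.011176953638287893)) (np.float64(-178.89981224065767), np.float64(0.01074005946633394))
notch (np.float64(-123.54323750323678), np.float64(0.009497323971890891)) (np.float64(-125.05779988638072), np.float64(0.0076449892131900754))
notch width edge (np.float64(144.44110488313058), np.float64(0.012827872623716971))
shaft [-0.00183955  0.0005167 ] notch end from shaft ctr [-0.01151094 -0.01737431]
```

About 54° remain. J7 would pass its limit, so I'll release, turn the open gripper back 60°, and grip again.

Request:
play_rows --series '[{"dx": 0, "dy": 0, "dz": 0, "wx": 0, "wy": 0, "wz": 0}, {"dx": 0, "dy": 0, "dz": 0, "wx": 0, "wy": 0, "wz": 0}, {"dx": 0, "dy": 0, "dz": 0, "wx": 0, "wy": 0, "wz": 0}, {"dx": -0.0008, "dy": 0.0005, "dz": 0, "wx": 0, "wy": 0, "wz": 0}, {"dx": -0.0008, "dy": 0.0005, "dz": 0, "wx": 0, "wy": 0, "wz": 0}]' --gripper 95

```text
time_s: 4.53
eef_pos: [0.4926, -0.2477, 0.0704]
eef_rot: [-180.0, 0.0, -32.8]
force: [-0.3, 0.1, -0.3]
opening: 0.0877
grasp_force: 0.0
```

Request:
play_rows --series '[{"dx": 0, "dy": 0, "dz": 0, "wx": 0, "wy": 0, "wz": -6}, {"dx": 0, "dy": 0, "dz": 0, "wx": 0, "wy": 0, "wz": -12}, {"dx": 0, "dy": 0, "dz": 0, "wx": 0, "wy": 0, "wz": -18}, {"dx": 0, "dy": 0, "dz": 0, "wx": 0, "wy": 0, "wz": -24}, {"dx": 0, "dy": 0, "dz": 0, "wx": 0, "wy": 0, "wz": -30}]' --gripper 95

```text
time_s: 4.95
eef_pos: [0.4927, -0.2477, 0.0705]
eef_rot: [-180.0, 0.0, -2.5]
force: [0.1, 1.1, 0.0]
opening: 0.0892
grasp_force: 0.0
```

Request:
play_rows --series '[{"dx": 0, "dy": 0, "dz": 0, "wx": 0, "wy": 0, "wz": -6}, {"dx": 0, "dy": 0, "dz": 0, "wx": 0, "wy": 0, "wz": -12}, {"dx": 0, "dy": 0, "dz": 0, "wx": 0, "wy": 0, "wz": -18}, {"dx": 0, "dy": 0, "dz": 0, "wx": 0, "wy": 0, "wz": -24}, {"dx": 0, "dy": 0, "dz": 0, "wx": 0, "wy": 0, "wz": -30}]' --gripper 95

```text
time_s: 5.37
eef_pos: [0.4927, -0.2478, 0.0705]
eef_rot: [-180.0, -0.0, 27.5]
force: [0.4, 0.7, -0.1]
opening: 0.0895
grasp_force: 0.0
```

Request:
play_rows --series '[{"dx": 0, "dy": 0, "dz": 0, "wx": 0, "wy": 0, "wz": 0}, {"dx": 0, "dy": 0, "dz": 0, "wx": 0, "wy": 0, "wz": 0}, {"dx": 0, "dy": 0, "dz": 0, "wx": 0, "wy": 0, "wz": 0}, {"dx": 0, "dy": 0, "dz": 0, "wx": 0, "wy": 0, "wz": 0}, {"dx": 0, "dy": 0, "dz": 0, "wx": 0, "wy": 0, "wz": 0}]' --gripper 50

```text
time_s: 5.78
eef_pos: [0.4927, -0.2476, 0.0705]
eef_rot: [-180.0, 0.0, 27.1]
force: [0.0, -0.8, -0.6]
opening: 0.0596
grasp_force: 30.1
```

Request:
play_rows --series '[{"dx": 0, "dy": 0, "dz": 0, "wx": 0, "wy": 0, "wz": 0}, {"dx": 0, "dy": 0, "dz": 0, "wx": 0, "wy": 0, "wz": 0}, {"dx": 0, "dy": 0, "dz": 0, "wx": 0, "wy": 0, "wz": 0}, {"dx": 0, "dy": 0, "dz": 0, "wx": 0, "wy": 0, "wz": 0}]' --gripper 50

```text
time_s: 6.12
eef_pos: [0.4927, -0.2476, 0.0704]
eef_rot: [-180.0, 0.0, 27.2]
force: [-0.1, 0.7, -0.6]
opening: 0.0603
grasp_force: 30.0
```

Well centred, with almost no force. Now turning the remaining 54°.

Request:
play_rows --series '[{"dx": 0, "dy": 0, "dz": 0, "wx": 0, "wy": 0, "wz": 6}, {"dx": 0, "dy": 0, "dz": 0, "wx": 0, "wy": 0, "wz": 12}, {"dx": 0, "dy": 0, "dz": 0, "wx": 0, "wy": 0, "wz": 18}, {"dx": 0, "dy": 0, "dz": 0, "wx": 0, "wy": 0, "wz": 24}, {"dx": 0, "dy": 0, "dz": 0, "wx": 0, "wy": 0, "wz": 30}]' --gripper 50

```text
time_s: 6.53
eef_pos: [0.4924, -0.2477, 0.0705]
eef_rot: [-180.0, 0.0, -3.1]
force: [-3.1, 0.5, -0.2]
opening: 0.0601
grasp_force: 30.0
```

Request:
play_rows --series '[{"dx": 0, "dy": 0, "dz": 0, "wx": 0, "wy": 0, "wz": 6}, {"dx": 0, "dy": 0, "dz": 0, "wx": 0, "wy": 0, "wz": 12}, {"dx": 0, "dy": 0, "dz": 0, "wx": 0, "wy": 0, "wz": 18}, {"dx": 0, "dy": 0, "dz": 0, "wx": 0, "wy": 0, "wz": 24}, {"dx": 0, "dy": 0, "dz": 0, "wx": 0, "wy": 0, "wz": 24}]' --gripper 50

```text
time_s: 6.95
eef_pos: [0.4926, -0.2473, 0.0702]
eef_rot: [-180.0, 0.0, -27.1]
force: [0.3, 1.4, -3.9]
opening: 0.0598
grasp_force: 30.0
```

Run:
```python
from h import *
s=telemetry.sense(); im=viewer.capture("wrist")[:,:,::-1].copy()
print(s["time_s"],s["eef_pos"],s["eef_rot"],s["force"],s["ft_torque"],s["joints"][6])
x0,y0=257,211; k=5
cv2.imwrite("pics/w5c.png",cv2.resize(im[y0:y0+110,x0:x0+130],None,fx=k,fy=k,interpolation=cv2.INTER_CUBIC))
```

```text
6.95 [ 0.49256073 -0.24731317  0.07024676] [-1.79996224e+02  3.81938027e-02 -2.71251618e+01] [ 0.25804944  1.39295032 -3.89607318] [0.31617612 0.06140182 0.01615645] -97.4637994283276
```

View pics/w5c.png

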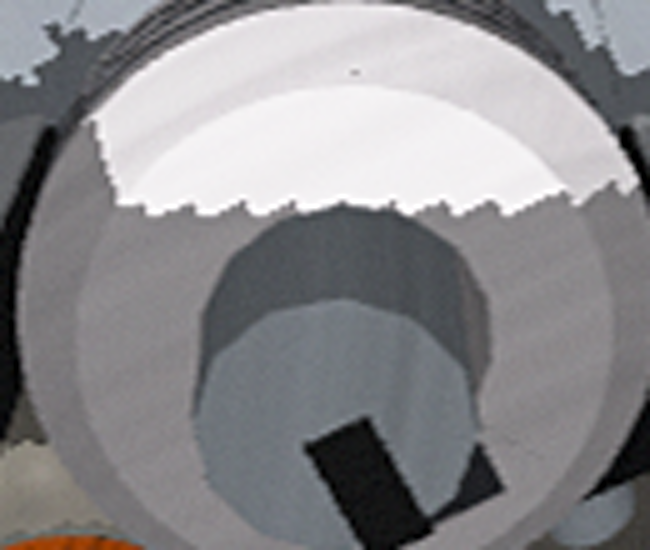

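The notch edge at crop (480,448)–(503,490) now runs parallel to the groove edge, within about 1–2°, so I'll release.

Request:
play_rows --series '[{"dx": 0, "dy": 0, "dz": 0, "wx": 0, "wy": 0, "wz": 0}, {"dx": 0, "dy": 0, "dz": 0, "wx": 0, "wy": 0, "wz": 0}, {"dx": 0, "dy": 0, "dz": 0, "wx": 0, "wy": 0, "wz": 0}, {"dx": 0, "dy": 0, "dz": 0, "wx": 0, "wy": 0, "wz": 0}, {"dx": 0, "dy": 0, "dz": 0, "wx": 0, "wy": 0, "wz": 0}]' --gripper 100

```text
time_s: 7.42
eef_pos: [0.4929, -0.2479, 0.0706]
eef_rot: [-180.0, -0.0, -26.8]
force: [0.1, 0.3, -0.8]
opening: 0.0899
grasp_force: 0.0
```

Request:
play_rows --series '[{"dx": 0, "dy": 0, "dz": -0.02, "wx": 0, "wy": 0, "wz": 0}, {"dx": 0, "dy": 0, "dz": -0.05, "wx": 0, "wy": 0, "wz": 0}, {"dx": 0, "dy": 0, "dz": -0.09, "wx": 0, "wy": 0, "wz": 0}, {"dx": 0, "dy": 0, "dz": -0.13, "wx": 0, "wy": 0, "wz": 0}, {"dx": 0, "dy": 0, "dz": -0.17, "wx": 0, "wy": 0, "wz": 0}]' --gripper 100

```text
time_s: 7.83
eef_pos: [0.4922, -0.2477, 0.2424]
eef_rot: [-180.0, 0.0, -26.8]
force: [0.6, -0.2, 1.1]
opening: 0.0942
grasp_force: 0.0
```

Run:
```python
from h import *
s=telemetry.sense(); print(s["time_s"],s["eef_pos"],s["force"])
c=lambda im,x,y:cv2.resize(im[y:y+70,x:x+80,::-1],(400,300),interpolation=cv2.INTER_CUBIC)
a,b,w=(viewer.capture(n) for n in("scene","side","wrist"))
x,y=proj(wristP(s),[.4925,-.248,.1]).astype(int)
cv2.imwrite("pics/end.png",np.vstack([np.hstack([c(a,335,143),c(b,290,140)]),np.hstack([c(w,x-40,y-35),c(a,180,240)])]))
```

```text
7.8333 [ 0.49224914 -0.2476847   0.24243507] [ 0.57601788 -0.18446678  1.12797724]
```

View pics/end.png

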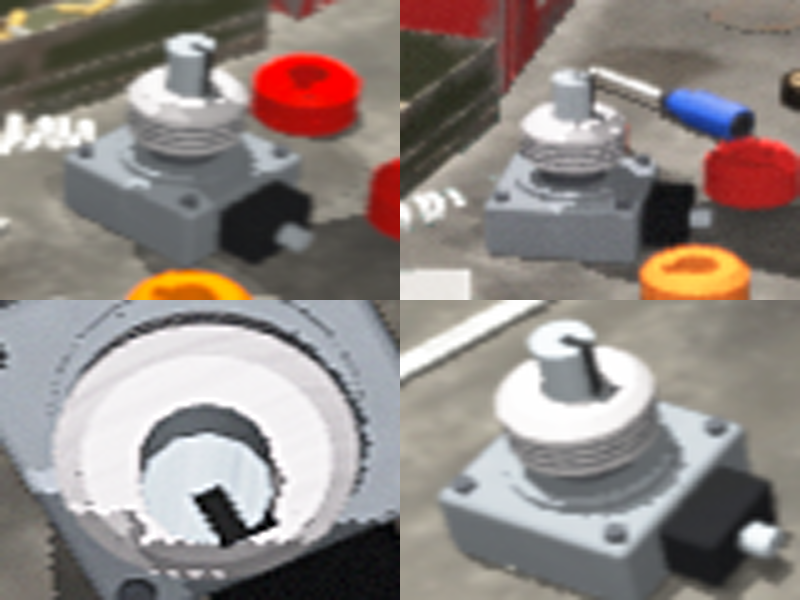

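The pulley dropped about 5 px in both fixed views, which fits 16 mm. Its shaft now stands out as far as the other drive's, and the other drive hasn't changed. Handing in.

```bash
python3 -c "
from workcell import job
print(job.job_done())"
```

```text
the job is handed in; nothing more can be done
None
```

The high pulley was turned about 104° onto its key, dropped by about the expected 16 mm in both fixed views and was let go; the other drive was not touched, and the job was handed in at about 8 s.

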